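Stop the bench centrifuge, release its lid, switch it off

ROBOT

A 6-joint arm with a two-finger parallel gripper is mounted at the origin on a cart in front of the work surface, level with it; the furniture and walls round the work are solid. World frame = base frame: x ahead of the robot, y to its left, z up, the work surface at z = 0. Lengths are in m, angles in rad, forces in N, time in s.
With the tool pointing down it reaches from about 0.35 to 0.975 m from the base axis. Payload 4.9 kg.
Tool frame: the origin (TCP) lies on the front face of the gripper's body, between the roots of the fingers; the fingertips stand ctrl.finger_overhang ahead of it and the grasp point (between the pads) lies 54 mm ahead of it (ctrl.finger_overhang is the distance from the TCP to the fingertips, in m); z points along the fingers, y is the line along which they close (so a half turn about z gives the same grasp; the last joint's range is limited). The gripper opens to 85 mm and grips with 20 to 120 N. Pads are 22 mm wide; open, the fingers measure 114 mm over their backs; the gripper's body (76 mm by 85 mm) begins 54 mm behind the grasp point. The pads swing forward as they close: fully open they stand 13 mm farther back than shut.
Start: joints at [-1.375, 0.053, 1.613, -0, 1.476, -0.119], TCP at [0.194, -0.594, 0.304] pointing down, gripper open.
Joint ranges: [-3.01, 3.01], [-1.01, 2.22], [0.06, 2.58], [-1.02, 4.17], [0.09, 2.62], [-3.14, 3.14]. Speed limits (rad/s): [2.57, 2.57, 3.14, 3.14, 3.14, 3.14].

INTERFACE

Orientations are given as a rotation vector (axis times angle).
In Python, from station import ctrl, vision gives the robot as it stands. The module is installed in compiled form; this text tells all that it offers.
- The arm moves only by the tool drive_tool, never from a script. Its argument "rows" is a list of rows, each a list of 2 entries, a list of its own where there are three numbers: the shift along the tool's x, y, z in m, then the turn about the tool's z in rad. A call has 1 to 10 rows; each row shifts and turns the commanded pose from where the row before left it, along the tool's axes as they then stand; what a row does not reach is not made up. A row lasts 1/10 s, in which the tool goes at most 50 mm and 8.59 degrees, less where a joint would pass 70% of its speed; a pose out of reach is approached as far as the arm can. A call with a gripper value outside its range is refused whole. "jaw" is the closure, from 0 (fully open) to 1 (shut), set as the call begins (left out, the last holds). The fingers move at their own pace and stop on an object; "grip_force" is the grip in N (left out, the last holds). Time passes only in rows, so rows that do not move let the fingers close. It gives the time, the measured TCP pose, the force, the opening and the grip force at its end, in the units of the state.
- ctrl.get_obs(): the state, without advancing time (a new reading comes with each control period).
- vision.get_image(name): name is "scene" or "side" or "wrist"; returns a dict with "image" (420x560x3 uint8, blue, green, red), "vertical_fov" (degrees; the focal length in pixels is half the picture's height over the tangent of half this angle, whatever the lens; pixels are square), "cx", "cy" (the principal point, pixels), "R" (3x3) and "t" (3): a world point X has camera coordinates R X + t. Camera axes: x right, y down, z forward; pixel columns grow to the right and rows downward; lengths in m; the calibration is good to about 2 mm. The wrist camera is an equidistant fisheye: a pixel r from the principal point sees the ray r / f radians off the axis. A picture is of the moment at which its call begins. There is no depth.
- ctrl.finish_job(): hands the job in; it is judged then, once.
The state is a dict: "t": time; "q": joint angles; "dq": joint speeds; "effort": joint torques, N m; "tool_pos": TCP position; "tool_rot": TCP orientation; "contact_force": force on the tool from outside, world axes, zero at the start; "wrist_torque": the same for the moment, N m; "opening": finger opening in m; "grip_force": force on a finger pad.
Only numpy, scipy, OpenCV 4.12 (cv2) and the standard library are available. Lean on these libraries where they do the work, as an engineer would, in place of code of your own. Each camera call takes 0.05 s, during which the arm holds its last target. There are 200 camera calls.

TASK

The centrifuge's run is over: open it up for unloading and shut it down, with the fingertips alone. Press the stop key fully home so that it stays in and the run key beside it pops up; then press the lid key until the lid springs open; and only once the lid stands fully open, tip the mains rocker over to off (near half down). Leave the keys and rocker like that with the lid open, pick nothing up, and leave the vial, the tin and the stopwatch beside the machine where they are.

Things in the scene. Friction and masses are not known exactly. Their poses are not given: they have to be found in the camera images.
- centrifuge: Small bench centrifuge, fixed: white square case 200 mm wide, 98 mm tall, with a round clear lid in a grey rim (188 mm across, axis at own x +35 mm, rim top z 121 mm, dome 137 mm); in front a console as wide with a grey control deck. Origin on the worktop below it; x points away from the operator, y to his left. Console front at x -155 mm, back at x +139 mm.
- deck_mid (a point): Middle of the control deck (own x -100 mm, z 72 mm). The deck slopes 0.2 rad (11.5 deg) down towards the operator; this frame's z is its normal, along which all keys move, x runs up the slope. Light grey controls with dark surrounds in one row, left to right: run key (small round, y +74 mm), stop key (round mushroom, y +31), lid key (square with ribs, y -19), mains rocker (oblong, y -70).
- key_stop_top (a point): Centre of the top of the round mushroom-headed stop key, 32 mm across; stands 12 mm proud of the deck at the start and 4 mm when in. It moves with the key.
- key_stop (a joint): Travel of the stop key in m: 0 = up (at the start), 0.008 = fully in. Over-centre spring: needs about 4 N at first, snaps in past half way and stays in by itself.
- key_run (a joint): Travel of the run key, coupled to the stop key: 0 = in (running, at the start; top 4 mm above the deck), 0.008 = popped up (stopped). Pushing it down would push the stop key out again.
- key_run_top (a point): Centre of the top of the small round run key, 24 mm across.
- key_lid_top (a point): Centre of the top of the square lid key, 32 x 34 mm, 12 mm proud of the deck. It moves with the key.
- key_lid (a joint): Travel of the lid key in m: 0 = up, 0.008 = fully in; a return spring of 2 N rising to 5 N lifts it again when let go. While the stop key is up an interlock bolt blocks it after about 0.5 mm. When it is in by about 5 mm or more the lid's hook lets go.
- lid (a joint): Opening angle of the lid in rad about its hinge at the back of the case: 0 = shut and latched, 1.35 = fully open. When unlatched it rises by its own spring, damped, in about 1.5 s; the front lip goes up and away from the operator.
- lid_lip (a point): Middle of the top front edge of the lid's lip (50 mm wide, 8 mm thick). With the lid shut it is 35 mm behind the key centres, underside at z 108 mm. Under the lid is a rotor with four vials.
- mains_near (a point): Top of the near half (towards the operator) of the mains rocker, 16 mm from its pivot; raised while the rocker is on. The rocker is 44 mm long up the slope and 24 mm wide; its pivot line is 8 mm above the deck's surface, at its middle.
- mains (a joint): Angle of the mains rocker in rad: 0 = on (far half down, near half raised), 0.4 = off (near half down). Over-centre spring: about 3 N on the near half tips it; past half way it snaps over and stays.
- vial: Bystander: loose capped glass vial, 23 mm across, 56 mm tall, upright on the worktop left of the centrifuge; origin at the centre of its underside.
- tin: Bystander: loose lidded sample tin, 59 mm across, 36 mm tall, left of the centrifuge; origin at the centre of its underside.
- stopwatch: Bystander: loose stopwatch, 59 x 57 x 16 mm, lying flat left of the centrifuge; origin at the centre of its underside.

How it is judged:
By the outcome, as a careful person would: the job done as asked, in the order asked, and still so for the second after the job is handed in, with the robot touching nothing.
It also fails if it takes over 48 s, if anything falls off the work surface, if the arm or the gripper's body presses on something with over 40 N, if the wrist force passes 120 N, or if a joint passes its speed limit or range.

## Working session

There is one attempt and no reset: what is moved stays moved. The work goes in short steps, Python scripts to look and compute and a tool call to move; the robot and the scene stay as the last step left them, time stands still between calls to the robot, and variables do not carry over. Pictures are saved under pics/ and viewed, at most 10 in all, crops included, and the job is handed in when it is done.

Besides the shell and the picture viewer there is one more tool, called after "Emit:" as name(argument=value, ...), one argument or row to a line, values as JSON. drive_tool: Moves the arm, as the interface text tells. Its arguments: {"type":"object","properties":{"rows":{"type":"array","items":{"type":"array"}},"jaw":{"type":"number"},"grip_force":{"type":"number"}},"required":["rows"]}

```bash
mkdir -p pics; python3 - <<'E'
from station import ctrl,vision
import cv2,numpy as np
o=ctrl.get_obs();print(o['t'],o['tool_pos'],o['tool_rot'],ctrl.finger_overhang,o['opening'])
for n in('scene','side'):
    d=vision.get_image(n);cv2.imwrite(f'pics/{n}0.png',d['image']);print(n,d['vertical_fov'],d['cx'],d['cy'],np.round(d['R'],3).tolist(),np.round(d['t'],3))
    np.savez(f'pics/{n}0.npz',**d)
E
```

```text
0.0 [ 0.19343232 -0.59380677  0.30264995] [-3.10065495e+00 -4.92124651e-01  1.18558926e-04] 0.0726 0.08530763310980546
scene 56.771544996883975 282.2575182751594 207.74281561894793 [[-0.698, -0.716, 0.019], [-0.517, 0.486, -0.705], [0.495, -0.501, -0.709]] [0.343 0.415 0.649]
side 43.17855737418029 278.7890524418186 202.18200601449396 [[-0.976, -0.219, 0.012], [-0.148, 0.616, -0.774], [0.161, -0.757, -0.634]] [0.53  0.222 0.912]
```

View pics/scene0.png

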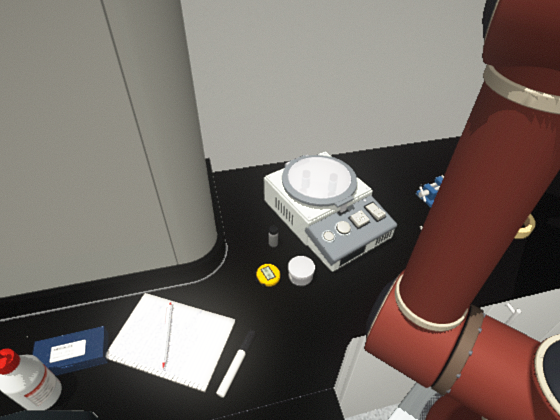

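View pics/side0.png

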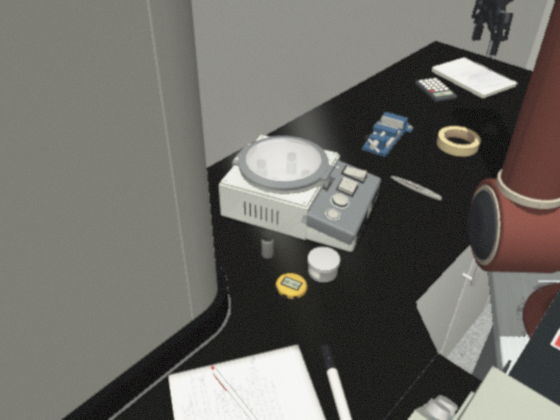

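The scene view shows the keys from run at (328,236) to mains at (375,210). The side view has them from (333,214) to (354,173). I'll enlarge both for exact pixels.

```bash
python3 - <<'E'
import cv2,numpy as np
a=cv2.imread('pics/scene0.png')[180:280,295:405];b=cv2.imread('pics/side0.png')[150:250,290:390]
f=lambda i:cv2.resize(i,(400,400*i.shape[0]//i.shape[1]),interpolation=cv2.INTER_CUBIC)
a=cv2.resize(a,(440,400),interpolation=cv2.INTER_CUBIC)[:, :400];b=cv2.resize(b,(400,400),interpolation=cv2.INTER_CUBIC)
cv2.imwrite('pics/crop.png',np.hstack([a,b]))
E
```

```text
(no output)
```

View pics/crop.png

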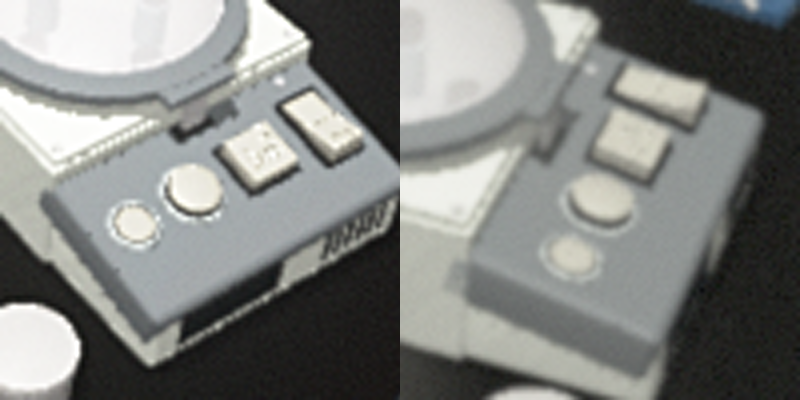

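```bash
cat > h.py <<'E'
import numpy as np
from scipy.optimize import least_squares
s,c=np.sin(.2),np.cos(.2)
def own(y,h,u=0): return np.array([-.1+u*c-h*s,y,.072+u*s+h*c])
OWN=dict(run=own(.074,.004),stop=own(.031,.012),lid=own(-.019,.012))
def proj(d,X):
    f=210/np.tan(np.radians(float(d['vertical_fov']))/2);p=d['R']@X+d['t']
    return np.array([d['cx']+f*p[0]/p[2],d['cy']+f*p[1]/p[2]])
def world(p,X):
    C,S=np.cos(p[2]),np.sin(p[2]);return np.array([p[0]+C*X[0]-S*X[1],p[1]+S*X[0]+C*X[1],X[2]])
E
python3 - <<'E'
from h import *
D=[np.load(f'pics/{n}0.npz') for n in('scene','side')]
P=dict(run=[(328.5,235.2),(332.7,213)],stop=[(343.2,226.8),(340,199)],lid=[(360.5,218.5),(348.5,185)])
for k in P:
    r=least_squares(lambda X:np.concatenate([proj(d,X)-q for d,q in zip(D,P[k])]),[.6,-.1,.08]);print(k,r.x.round(4),r.cost**.5)
g=lambda p:np.concatenate([proj(d,world(p,OWN[k]))-q for k in P for d,q in zip(D,P[k])])
for y0 in(0,-1.5,1.5):
    r=least_squares(g,[.7,-.1,y0]);print(r.x.round(4),r.cost,r.fun.round(1))
    for k in P: print(k,world(r.x,OWN[k]).round(4))
    print('near',world(r.x,own(-.07,.014,-.016)))
E
```

```text
run [ 0.4639 -0.1182  0.0775] 0.29564703401494347
stop [ 0.4555 -0.1596  0.0814] 0.268128986446788
lid [ 0.4446 -0.2106  0.0804] 0.2950403252302117
[ 0.5482 -0.2104 -0.2062] 1.8626202917281574 [-0.6  0.8 -0.6  0.6  0.4 -0.   0.6 -0.9 -0.3  0.   0.1 -0.8]
run [ 0.4646 -0.1173  0.0759]
stop [ 0.4543 -0.1591  0.0838]
lid [ 0.444  -0.208   0.0838]
near [ 0.41786647 -0.25465869  0.08254222]
[ 0.5482 -0.2104 -0.2062] 1.8626202917279673 [-0.6  0.8 -0.6  0.6  0.4 -0.   0.6 -0.9 -0.3  0.   0.1 -0.8]
run [ 0.4646 -0.1173  0.0759]
stop [ 0.4543 -0.1591  0.0838]
lid [ 0.444  -0.208   0.0838]
near [ 0.41786647 -0.25465869  0.08254222]
[ 0.5482 -0.2104 -0.2062] 1.8626202917279973 [-0.6  0.8 -0.6  0.6  0.4 -0.   0.6 -0.9 -0.3  0.   0.1 -0.8]
run [ 0.4646 -0.1173  0.0759]
stop [ 0.4543 -0.1591  0.0838]
lid [ 0.444  -0.208   0.0838]
near [ 0.41786647 -0.25465869  0.08254222]
```

Emit:
drive_tool(
  rows=[
    [[0, 0, 0], 0.13],
    [[0, 0, 0], 0.13],
    [[0, 0, 0], 0.13],
    [[0, 0, 0], 0.13],
  ],
  jaw=1,
)

```text
t: 0.5
tool_pos: [0.1934, -0.594, 0.3032]
tool_rot: [-3.123, 0.33, 0.001]
contact_force: [0.1, 0.3, -1.0]
opening: 0.0286
grip_force: 0.0
```

Emit:
drive_tool(
  rows=[
    [[0.016, -0.046, 0], 0],
    [[0.016, -0.046, 0], 0],
    [[0.016, -0.046, 0], 0],
    [[0.016, -0.046, 0], 0],
    [[0.016, -0.046, 0], 0],
    [[0.016, -0.046, 0], 0],
    [[0.016, -0.046, 0], 0],
    [[0.016, -0.046, 0], 0],
    [[0.016, -0.046, 0], 0],
    [[0.016, -0.046, 0], 0],
  ],
)

```text
t: 1.5
tool_pos: [0.4443, -0.1745, 0.3036]
tool_rot: [3.125, -0.322, -0.0]
contact_force: [0.5, -0.0, 0.6]
opening: -0.0002
grip_force: 0.0
```

```bash
cat >> h.py <<'E'
from scipy.spatial.transform import Rotation as Ro
POSE=np.array([.5482,-.2104,-.2062])
def delta(o,target):  # tool-frame shift taking TCP to target
    return Ro.from_rotvec(o['tool_rot']).as_matrix().T@(np.array(target)-o['tool_pos'])
E
python3 - <<'E'
from h import *
from station import ctrl,vision
import cv2
o=ctrl.get_obs();print(o['t'],o['tool_pos'],Ro.from_rotvec(o['tool_rot']).as_matrix().round(3),o['opening'],ctrl.finger_overhang,o['contact_force'])
print(delta(o,world(POSE,OWN['stop'])+[0,0,.0726+.02]).round(4))
d=vision.get_image('wrist');e=vision.get_image('side')
cv2.imwrite('pics/w1.png',d['image']);np.savez('pics/w1.npz',**d)
cv2.imwrite('pics/s1.png',e['image'])
print(d['vertical_fov'],d['cx'],d['cy'],(-d['R'].T@d['t']).round(3))
E
```

```text
1.5 [ 0.44428698 -0.17452697  0.3036242 ] [[ 0.979 -0.204 -0.   ]
 [-0.204 -0.979 -0.   ]
 [ 0.     0.    -1.   ]] -0.00019268352300479754 0.0726 [ 0.50370771 -0.02567302  0.56532014]
[ 0.0067 -0.0172  0.1273]
65.70646984690485 280.9961422921954 215.55598249014915 [ 0.512 -0.188  0.372]
```

View pics/w1.png

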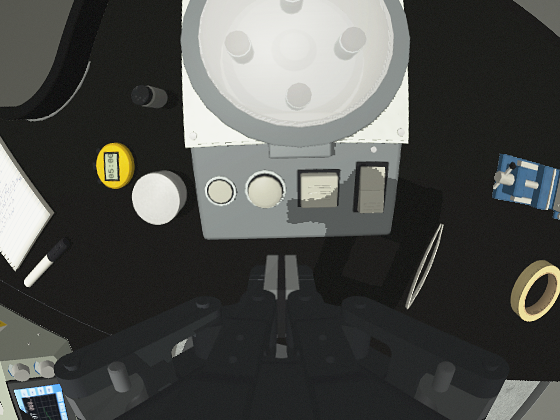

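The wrist view shows the run key at (220,191), stop (265,190), lid key (320,188) and rocker (371,187). The camera sits on the lid side of the gripper, so I'll give it a half turn before the lid opens. First I'll check the estimate against this view.

```bash
python3 - <<'E'
from h import *
from station import ctrl
d=np.load('pics/w1.npz')
def fish(X):
    f=210/np.tan(np.radians(float(d['vertical_fov']))/2);p=d['R']@X+d['t'];r=np.hypot(p[0],p[1]);th=np.arctan2(r,p[2])
    return np.array([d['cx'],d['cy']])+f*th*p[:2]/r
P=dict(run=(220,191),stop=(265,189.5),lid=(320,188))
for k in P: print(k,fish(world(POSE,OWN[k])).round(1),P[k])
for u in(-.022,0,.022): print('rocker',fish(world(POSE,own(-.07,.01,u))).round(1))
r=least_squares(lambda p:np.concatenate([fish(world(p,OWN[k]))-P[k] for k in P]),POSE);print(r.x.round(4),r.fun.round(1))
print(ctrl.get_obs()['q'].round(3))
E
```

```text
run [217.5 191.9] (220, 191)
stop [262.5 195. ] (265, 189.5)
lid [317.6 195.1] (320, 188)
rocker [368.4 215.6]
rocker [371.1 194.7]
rocker [373.7 172.6]
[ 0.5547 -0.2077 -0.1451] [-0.2 -0.6  0.   1.2  0.2 -0.5]
[-0.525 -0.312  1.945  0.002  1.509  1.243]
```

```bash
python3 - <<'E'
from h import *
from station import ctrl
d=np.load('pics/w1.npz');D=[np.load(f'pics/{n}0.npz') for n in('scene','side')]
def fish(X):
    f=210/np.tan(np.radians(float(d['vertical_fov']))/2);p=d['R']@X+d['t'];r=np.hypot(p[0],p[1]);th=np.arctan2(r,p[2])
    return np.array([d['cx'],d['cy']])+f*th*p[:2]/r
W=dict(run=(220,191),stop=(265,189.5),lid=(320,188))
P=dict(run=[(328.5,235.2),(332.7,213)],stop=[(343.2,226.8),(340,199)],lid=[(360.5,218.5),(348.5,185)])
g=lambda p:np.concatenate([proj(e,world(p,OWN[k]))-q for k in P for e,q in zip(D,P[k])]+[.7*(fish(world(p,OWN[k]))-W[k]) for k in P])
r=least_squares(g,POSE);print(r.x.round(4),r.fun.round(1))
open('h.py','a').write('POSE=np.array(%s)\n'%r.x.round(4).tolist())
o=ctrl.get_obs()
for n,X,h in(('stop',OWN['stop'],.0),('lid',own(-.019,.012,-.008),.0),('near',own(-.07,.014,-.018),0)):
    print(n,world(r.x,X).round(4),delta(o,world(r.x,X)+[0,0,.0726]).round(4))
E
```

```text
[ 0.5522 -0.2092 -0.1684] [-0.2  0.2 -0.8 -0.1  0.3 -1.1 -0.4 -1.8 -0.9 -1.5 -1.7 -1.8 -0.5 -0.1
 -0.3  1.9 -0.2  1.6]
stop [ 0.4564 -0.1615  0.0838] [ 0.0087 -0.0122  0.1471]
lid [ 0.4403 -0.2094  0.0822] [0.0023 0.038  0.1486]
near [ 0.4217 -0.258   0.0821] [-0.0064  0.0893  0.1486]
```

Emit:
drive_tool(
  rows=[
    [[0.008, -0.012, 0.03], 0],
    [[0, 0, 0.045], 0],
    [[0, 0, 0.045], 0],
    [[0, 0, 0.015], 0],
    [[0, 0, 0], 0],
    [[0, 0, 0.003], 0],
    [[0, 0, 0.003], 0],
    [[0, 0, 0.003], 0],
    [[0, 0, 0.003], 0],
    [[0, 0, 0], 0],
  ],
)

```text
t: 2.6
tool_pos: [0.4548, -0.1668, 0.1579]
tool_rot: [3.124, -0.322, 0.003]
contact_force: [0.7, 0.3, 2.2]
opening: -0.0004
grip_force: 0.6
```

Emit:
drive_tool(
  rows=[
    [[0, 0, 0.002], 0],
    [[0, 0, 0.002], 0],
    [[0, 0, 0], 0],
  ],
)

```text
t: 2.9
tool_pos: [0.4538, -0.1662, 0.1524]
tool_rot: [-3.125, 0.322, 0.002]
contact_force: [-0.2, 0.2, -0.1]
opening: 0.0001
grip_force: 0.0
```

Emit:
drive_tool(
  rows=[
    [[0, 0, 0.002], 0],
    [[0, 0, 0.002], 0],
    [[0, 0, 0], 0],
  ],
)

```text
t: 3.2
tool_pos: [0.454, -0.1663, 0.1494]
tool_rot: [-3.125, 0.321, 0.002]
contact_force: [-2.4, 2.6, 5.5]
opening: 0.0
grip_force: 3.0
```

Emit:
drive_tool(
  rows=[
    [[0, 0, 0.001], 0],
    [[0, 0, 0.001], 0],
    [[0, 0, 0], 0],
  ],
)

```text
t: 3.5
tool_pos: [0.4542, -0.1664, 0.1491]
tool_rot: [-3.125, 0.321, 0.003]
contact_force: [-7.5, 3.9, 16.0]
opening: 0.0004
grip_force: 8.7
```

Emit:
drive_tool(
  rows=[
    [[0, 0, -0.03], 0],
    [[0, 0, -0.045], 0],
    [[0, 0, -0.045], 0],
    [[0, 0, 0], -0.1445],
    [[0, 0, 0], -0.1445],
    [[0, 0, 0], -0.1445],
    [[0, 0, 0], -0.1445],
    [[0, 0, 0], -0.1445],
    [[0, 0, 0], -0.1445],
    [[0, 0, 0], -0.1445],
  ],
)

```text
t: 4.5
tool_pos: [0.4539, -0.1663, 0.2662]
tool_rot: [-2.885, -1.241, 0.001]
contact_force: [0.8, -0.8, 0.0]
opening: -0.0
grip_force: 0.0
```

```bash
python3 - <<'E'
from station import vision
import cv2,numpy as np
for n in('scene',):
    b=vision.get_image(n)['image'];cv2.imwrite('pics/sc2.png',cv2.resize(b[140:290,240:440],(800,600),interpolation=cv2.INTER_CUBIC))
E
```

```text
(no output)
```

View pics/sc2.png

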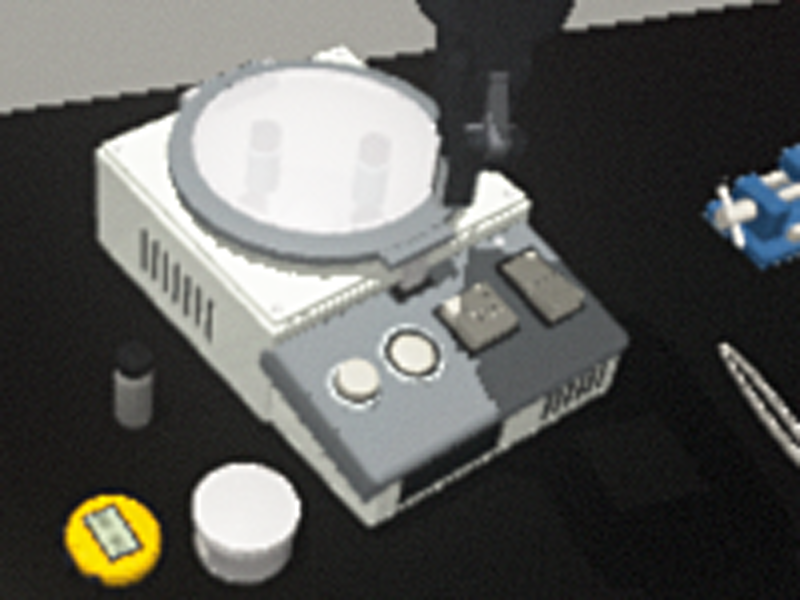

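The run key at crop (357,378) has popped up and the stop key at (413,352) is in. I'll finish the half turn now.

Emit:
drive_tool(
  rows=[
    [[0, 0, 0], -0.1445],
    [[0, 0, 0], -0.1445],
    [[0, 0, 0], -0.1445],
    [[0, 0, 0], -0.1445],
    [[0, 0, 0], -0.1445],
    [[0, 0, 0], -0.1445],
    [[0, 0, 0], -0.1445],
    [[0, 0, 0], -0.1445],
  ],
)

```text
t: 5.35
tool_pos: [0.454, -0.1663, 0.2664]
tool_rot: [-1.742, -2.613, 0.0]
contact_force: [-0.8, 0.1, 0.5]
opening: -0.0
grip_force: 0.0
```

Emit:
drive_tool(
  rows=[
    [[0, 0, 0], -0.1445],
    [[0, 0, 0], -0.1445],
    [[0, 0, 0], -0.1445],
    [[0, 0, 0], -0.1445],
    [[0, 0, 0], -0.1445],
    [[0, 0, 0], -0.1445],
    [[0, 0, 0], -0.1445],
    [[0, 0, 0], 0],
  ],
)

```text
t: 6.15
tool_pos: [0.454, -0.1663, 0.2664]
tool_rot: [-0.267, -3.129, -0.001]
contact_force: [0.8, 0.1, 0.2]
opening: 0.0003
grip_force: 0.0
```

```bash
python3 - <<'E'
from h import *
from station import ctrl
o=ctrl.get_obs();print(o['tool_rot'],o['tool_pos'],POSE)
for n,X in(('lid',own(-.019,.012,-.010)),('near',own(-.07,.014,-.018))):
    print(n,delta(o,world(POSE,X)+[0,0,.0726]).round(4))
E
```

```text
[-2.66762685e-01 -3.12945425e+00 -5.46327345e-04] [ 0.45399014 -0.1662994   0.26641469] [ 0.5522 -0.2092 -0.1684]
lid [ 0.008  -0.0449  0.112 ]
near [ 0.0162 -0.0959  0.1117]
```

Emit:
drive_tool(
  rows=[
    [[0.008, -0.045, 0], 0],
    [[0, 0, 0.045], 0],
    [[0, 0, 0.045], 0],
    [[0, 0, 0.012], 0],
    [[0, 0, 0.003], 0],
    [[0, 0, 0.003], 0],
    [[0, 0, 0.003], 0],
    [[0, 0, 0.002], 0],
    [[0, 0, 0.002], 0],
    [[0, 0, 0], 0],
  ],
)

```text
t: 7.15
tool_pos: [0.4399, -0.2101, 0.1535]
tool_rot: [0.263, 3.127, -0.003]
contact_force: [2.2, -0.1, 4.7]
opening: -0.0
grip_force: 1.7
```

Emit:
drive_tool(
  rows=[
    [[0, 0, 0.002], 0],
    [[0, 0, 0.001], 0],
    [[0, 0, 0], 0],
  ],
)

```text
t: 7.45
tool_pos: [0.4391, -0.2097, 0.1493]
tool_rot: [0.263, 3.129, -0.001]
contact_force: [2.0, -1.5, 5.0]
opening: -0.0001
grip_force: 2.1
```

```bash
python3 - <<'E'
from station import vision
import cv2,numpy as np
a=cv2.imread('pics/scene0.png')
b=vision.get_image('scene')['image'];cv2.imwrite('pics/sc3.png',cv2.resize(b[110:290,220:460],(800,600),interpolation=cv2.INTER_CUBIC))
E
```

```text
(no output)
```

View pics/sc3.png

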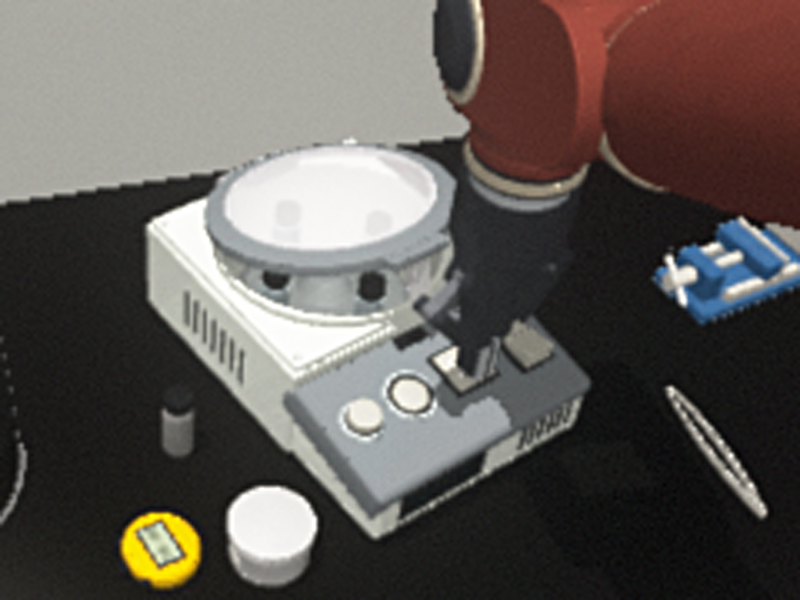

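The lid is unlatched and rising: its rim shows a gap at crop (330,290). I'll back off towards the operator.

Emit:
drive_tool(
  rows=[
    [[0.01, 0, -0.015], 0],
    [[0.02, 0, -0.015], 0],
    [[0.02, 0, -0.01], 0],
    [[0, 0, 0], 0],
    [[0, 0, 0], 0],
    [[0, 0, 0], 0],
    [[0, 0, 0], 0],
    [[0, 0, 0], 0],
    [[0, 0, 0], 0],
    [[0, 0, 0], 0],
  ],
)

```text
t: 8.5
tool_pos: [0.3896, -0.2011, 0.1887]
tool_rot: [-0.263, -3.13, -0.0]
contact_force: [-0.0, 0.2, 1.0]
opening: -0.0001
grip_force: 0.0
```

Emit:
drive_tool(
  rows=[
    [[0, 0, 0], 0],
    [[0, 0, 0], 0],
    [[0, 0, 0], 0],
    [[0, 0, 0], 0],
    [[0, 0, 0], 0],
    [[0, 0, 0], 0],
    [[0, 0, 0], 0],
    [[0, 0, 0], 0],
    [[0, 0, 0], 0],
    [[0, 0, 0], 0],
  ],
)

```text
t: 9.5
tool_pos: [0.3895, -0.2011, 0.1889]
tool_rot: [-0.263, -3.131, 0.0]
contact_force: [0.3, -0.3, -0.3]
opening: 0.0002
grip_force: 0.0
```

```bash
python3 - <<'E'
from h import *
from station import vision,ctrl
import cv2
b=vision.get_image('scene')['image'];cv2.imwrite('pics/sc4.png',cv2.resize(b[80:290,200:480],(800,600),interpolation=cv2.INTER_CUBIC))
o=ctrl.get_obs();print(o['t'],o['tool_pos'],delta(o,world(POSE,own(-.07,.014,-.018))+[0,0,.0726]).round(4))
E
```

```text
9.55 [ 0.38946127 -0.20108799  0.18891323] [-0.0413 -0.0507  0.0342]
```

View pics/sc4.png

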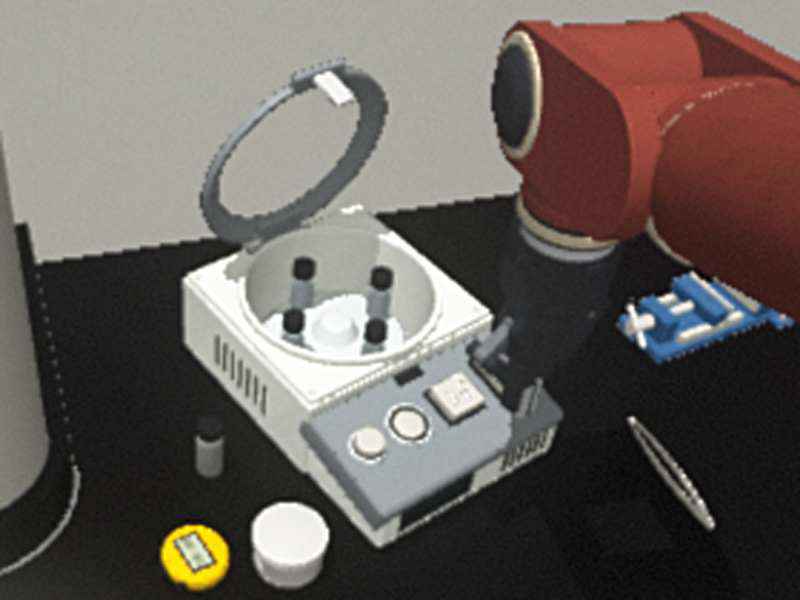

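The lid stands open, with its rim at crop (295,150) leaning back, and it has had over 2 s to get there. I'll give it a second more and then press the near half of the rocker.

Emit:
drive_tool(
  rows=[
    [[0, -0.025, 0], 0],
    [[0, -0.026, 0], 0],
    [[-0.035, 0, 0], 0],
    [[0, 0, 0], 0],
    [[0, 0, 0], 0],
    [[0, 0, 0], 0],
    [[0, 0, 0], 0],
    [[0, 0, 0], 0],
    [[0, 0, 0], 0],
    [[0, 0, 0.02], 0],
  ],
)

```text
t: 10.55
tool_pos: [0.4169, -0.2584, 0.1719]
tool_rot: [0.263, 3.125, -0.006]
contact_force: [1.5, -0.6, 0.2]
opening: 0.0001
grip_force: 0.0
```

Emit:
drive_tool(
  rows=[
    [[0, 0, 0.006], 0],
    [[0, 0, 0.004], 0],
    [[0, 0, 0.003], 0],
    [[0, 0, 0.003], 0],
    [[0, 0, 0.003], 0],
    [[0, 0, 0], 0],
  ],
)

```text
t: 11.15
tool_pos: [0.4155, -0.2572, 0.1498]
tool_rot: [-0.263, -3.13, -0.0]
contact_force: [-0.3, 0.8, -0.3]
opening: 0.0001
grip_force: 0.0
```

Emit:
drive_tool(
  rows=[
    [[0, 0, 0.002], 0],
    [[0, 0, 0.001], 0],
    [[0, 0, 0], 0],
  ],
)

```text
t: 11.45
tool_pos: [0.4156, -0.2573, 0.1472]
tool_rot: [0.263, 3.13, -0.0]
contact_force: [0.0, 0.7, 1.9]
opening: 0.0
grip_force: 0.9
```

Emit:
drive_tool(
  rows=[
    [[0, 0, 0.001], 0],
    [[0, 0, 0.001], 0],
    [[0, 0, 0], 0],
  ],
)

```text
t: 11.75
tool_pos: [0.4158, -0.2574, 0.1468]
tool_rot: [-0.263, -3.13, -0.0]
contact_force: [-5.0, 4.2, 12.0]
opening: 0.0001
grip_force: 6.4
```

Emit:
drive_tool(
  rows=[
    [[0, 0, -0.02], 0],
    [[0, 0, -0.04], 0],
    [[0.02, 0, -0.04], 0],
    [[0.04, 0, -0.02], 0],
    [[0, 0.03, -0.03], 0],
    [[0, 0, 0], 0],
    [[0, 0, 0], 0],
  ],
)

```text
t: 12.45
tool_pos: [0.3614, -0.2176, 0.2955]
tool_rot: [0.262, 3.129, -0.002]
contact_force: [-0.2, -0.3, 0.3]
opening: 0.0
grip_force: 0.0
```

```bash
python3 - <<'E'
from station import vision
import cv2,numpy as np
b=vision.get_image('scene')['image'];c=vision.get_image('side')['image']
cv2.imwrite('pics/f.png',np.hstack([cv2.resize(b[100:280,250:430],(400,400),interpolation=cv2.INTER_CUBIC),cv2.resize(c[90:270,220:400],(400,400),interpolation=cv2.INTER_CUBIC)]))
E
```

```text
(no output)
```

View pics/f.png

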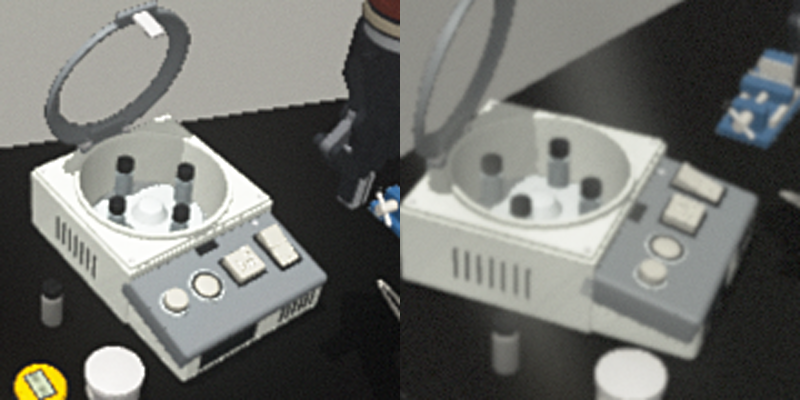

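The lid is open, the stop key is in and the run key is up. The rocker's far end is raised at (275,232), and the bystanders are where they were. Handing in.

```bash
python3 -c "
from station import ctrl
print(ctrl.finish_job())"
```

```text
the job is handed in; nothing more can be done
None
```

I pressed the stop key home (run key up), opened the lid with the lid key, then tipped the mains rocker to off and handed in at about 12.5 s; the final pictures showed the keys, lid and bystanders as asked, and the rocker took 12 N without moving further; the hand-in returned no verdict.

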